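Rake a dropped spacer ring out from under the acrylic riser

ROBOT

A 7-joint arm with a two-finger parallel gripper is mounted at the origin on the work surface. World frame = base frame: x ahead of the robot, y to its left, z up, the work surface at z = 0. Lengths are in m, angles in rad, forces in N, time in s.
With the tool pointing down it reaches from about 0.4 to 0.85 m from the base axis. Payload 4.5 kg.
Tool frame: the origin (TCP) lies at the very end of the fingers, on their centre line; the grasp point (between the pads) lies r.pinch_z behind it (r.pinch_z is the distance from the TCP to the grasp point, in m); x points along the fingers, z is the direction in which the jaws open and shut, and the axes are right-handed (so a half turn about x gives the same grasp; the last joint's range is limited). The gripper opens to 88 mm and grips with 3 to 60 N. Pads are 18 mm wide; open, the fingers measure 123 mm over their backs; the gripper's body (75 mm by 187 mm) begins 45 mm behind the grasp point.
Start: joints at [1.136, 0.689, -0.195, 1.565, 0.157, 0.902, -0.215], TCP at [0.282, -0.558, 0.208] pointing down, gripper open.
Joint ranges: [-3.01, 3.01], [-0.46, 2.08], [-1.47, 1.51], [0.13, 2.56], [-1, 4.14], [0.04, 2.09], [-2.66, 2.66]. Speed limits (rad/s): [2.57, 2.57, 3.14, 3.14, 3.14, 3.14, 3.14].

INTERFACE

Orientations are given as a unit quaternion [w, x, y, z].
In Python, from plant import r gives the robot as it stands.
- The arm moves only by the shell command python3 -m inch 'ROWS' [OPENING] [FORCE]. ROWS is JSON, a list of rows, each a list of 2 entries, a list of its own where there are three numbers: the shift along the tool's x, y, z in cm, then the turn, a rotation vector about the tool's x, y, z in degrees. In form: [[[x, y, z], [wx, wy, wz]], ...]. A call has exactly 8 rows; each row is the pose to reach, as a shift and turn from the pose measured when the call began, along the tool's axes at that moment; what a row does not reach only later rows make up. A row lasts 1/8 s, in which the tool goes at most 62.5 mm and 10.7 degrees, less where a joint would pass 70% of its speed; a pose out of reach is approached as far as the arm can. A call with a gripper value outside its range is refused whole. OPENING is the opening, from -1 (shut) to 1 (fully open), set as the call begins (- or left out, the last holds). The fingers move at their own pace and stop on an object; FORCE is the grip in N (left out, the last holds). Time passes only in rows, so rows that repeat a pose let the fingers close, or fill a call up. It gives the time, the measured TCP pose, the force and the opening at its end, in the units of the state.
- r.state(): the state, without advancing time (a new reading comes with each control period).
- r.grab_frame(name): name is "side" or "top" or "wrist"; returns a dict with "img" (400x640x3 uint8, blue, green, red), "intrinsics" (3x3 intrinsics, pixels), "k1" (the pictures are not rectified: a ray, as slopes to the right and down, at radius r is drawn at 1 + k1 r^2 times it, then the intrinsics apply), "origin" and "attitude" of the camera in the world; the wrist camera has in their place "mount" (4x4, takes a point from camera to tool coordinates, whose origin is the TCP and whose axes are the tool frame's). Camera axes: x right, y down, z forward; pixel columns grow to the right and rows downward; lengths in m; the calibration is good to about 2 mm. A picture is of the moment at which its call begins: read the wrist's pose just before it. There is no depth.
- r.close_job(): hands the job in, once; it reports no verdict.
Trained networks look in the newest picture that a camera, given by its name, has taken for a name from the list of things; names that differ only in an ending like _2 or _b are one class to them, and where a whole thing is asked for, a point or a joint stands for the part that bears it (a point fixed in the world has none). Each returns a list of dicts, best first, with "conf" (0 to 1); they miss things now and then, are a little off and sometimes report something else, mostly with a low value. They report only what shows in the picture. A call takes as long as a camera call. They do not tell look-alikes from the thing itself.
- r.cut_out(query, camera): "mask" (400x640 bool, what is visible of it) and "bbox" ([left, top, right, bottom] in pixels, round what is visible of it).
The state is a dict: "time_s": time; "joint_pos": joint angles; "joint_vel": joint speeds; "joint_efforts": joint torques, N m; "tcp_pos": TCP position; "tool_rot": TCP orientation; "contact_force": force on the tool from outside, world axes, zero at the start; "wrist_torque": the same for the moment, N m; "grip_width": finger opening in m.
Only numpy, scipy, OpenCV 4.12 (cv2) and the standard library are available. Lean on these libraries where they do the work, as an engineer would, in place of code of your own. Each camera call takes 0.05 s, during which the arm holds its last target. There are 200 camera calls.

TASK

A blackened steel spacer ring from the microscope has slid under the low clear riser, too deep for fingers. Draw the flat hooked probe by its blade out from under the power unit's stand, lay it flat on the bench, let go and take it again by its black handle; then, holding it by the handle, catch the ring in the probe's hook and drag it out through the riser's open front until the ring's centre lies 6 cm or more in front of it. Finally lay the probe flat on the bench, outside the riser, and let go; leave the slide box, the bottle and the canister where they are.

Things in the scene. Friction and masses are not known exactly. Their poses are not given: they have to be found in the camera images.
- probe_handle (a point): Centre of the loose probe's black handle (16 mm wide, 70 long, 20 high), 10 mm above the probe's flat underside. +y runs along the probe from handle to tip, x across its width, z up. Probe about 120 g, a flat L lying on the bench (surface z = 0). At the start the handle is wholly under the stand; only the last 140 to 155 mm of the blade sticks out.
- probe_blade (a point): Point on the probe's steel blade, half-way up, at y = +135, z = -7 mm in the axes of probe_handle; same axes. The blade, 12 mm wide and 6 mm thick, runs on the centre line from the handle's end (y = 35 mm) to y = 198 mm, its underside level with the handle's.
- probe_pocket (a point): Inner corner of the probe's hook: where the ring's centre lies when the ring rests against both blade and hook; in the axes of probe_handle at x = +22, y = +174, z = -7 mm. The hook is a flat bar 6 mm thick at the blade's tip (y = 190 to 198 mm) that turns to +x only and ends at x = +34 mm.
- ring_center (a point): Centre of the dropped blackened steel ring: outside diameter 32 mm, bore 22 mm, 8 mm high, about 28 g, loose, lying flat on the bench under the riser; its centre is 85 to 125 mm inside the riser's front edge.
- riser: Low riser of clear acrylic, fixed. Origin: on the bench, midway along its open front edge; +y points inward, x along the front edge, z up. 300 mm wide (x -150 to 150), 230 deep (y 0 to 230). Top plate z = 45 to 50 mm, 45 mm clear below it. Side walls 8 mm thick (284 mm clear between) and a closed back; open only at the front, y = 0.
- stand: Dark steel stand with a grey power unit on it, fixed. Origin: on the bench under the middle of the face that the probe sticks out of; +y points out of that face, x along it. 220 mm wide, 140 mm deep (y 0 to -140), 94 mm high in all, with 30 mm clear below its plate; four 14 mm square legs at x = -100 and +100 mm.
- slidebox: Wooden slide box 95 x 55 x 34 mm on the back of the riser's top; origin at its underside. Leave it alone.
- oil: Small amber bottle, 36 mm diameter, 75 mm high, on the bench; origin at its underside. Leave it alone.
- canister: Aluminium objective canister, 38 mm diameter, 64 mm high, on the bench; origin at its underside. Leave it alone.
Not all that is in view belongs to the job. There is more than one size of the part that bears probe_handle; the job needs the larger.

How it is judged:
By the outcome, as a careful person would: the job done as asked, in the order asked, and still so for the second after the job is handed in, with the robot touching nothing.
It also fails if it takes over 43 s, if anything falls off the work surface, if the arm or the gripper's body presses on something with over 40 N, if the wrist force passes 120 N, or if a joint passes its speed limit or range.

## Working session

There is one attempt and no reset: what is moved stays moved. The work goes in short steps, Python scripts to look and compute and a shell command to move; the robot and the scene stay as the last step left them, time stands still between calls to the robot, and variables do not carry over. Pictures are saved under pics/ and viewed, about 8 in all and at most 12, crops included, and the job is handed in when it is done.

```bash
ls; mkdir -p pics
python3 - <<'E'
from plant import r
import cv2,numpy as np
print(r.state(), r.pinch_z)
for n in("top","side"):
    f=r.grab_frame(n); cv2.imwrite(f"pics/{n}0.png",f["img"]); print(n,f["intrinsics"],f["k1"],f["origin"],f["attitude"])
    for q in("probe_handle","probe_blade","ring_center","riser","stand","slidebox","oil","canister"):
        print(q,[(round(d["conf"],2),[int(v) for v in d["bbox"]],np.argwhere(d["mask"]).mean(0)[::-1].round(1)) for d in r.cut_out(q,n)[:3]])
E
```

```text
pics
{'time_s': 0.0, 'joint_pos': array([ 1.13579396,  0.68997168, -0.19452437,  1.56635724,  0.15727974,
        0.90251323, -0.21511129]), 'joint_vel': array([ 1.25350709e-03, -2.00597181e-05, -3.74814708e-05,  1.06782517e-03,
        2.38401230e-05, -2.49901329e-04, -2.01349332e-03]), 'joint_efforts': array([-4.53425546e-04, -5.27560222e+01, -1.26690689e+00, -1.53427774e+01,
       -5.26308117e-02,  6.55766795e-03,  1.84336059e-04]), 'tcp_pos': array([ 0.28202894, -0.55696106,  0.20701452]), 'tool_rot': array([ 0.60188926,  0.37048345,  0.60305039, -0.36986696]), 'contact_force': array([ 0.36172504,  0.21916652, -0.01416907]), 'wrist_torque': array([ 0.03764312, -0.01487696, -0.04376852]), 'grip_width': 0.08816058433047846} 0.0187
top [[445.04801745   0.         319.91846688]
 [  0.         445.04801745 192.13475512]
 [  0.           0.           1.        ]] -0.001380312139120242 [ 0.40062896 -0.03123047  0.95802517] [-0.05309682  0.71423223 -0.69607191  0.05036805]
probe_handle [(0.97, [365, 252, 417, 318], array([390.5, 282.4])), (0.86, [390, 184, 463, 224], array([423.8, 208.2
[... 844 characters left out ...]
 (0.56, [366, 170, 426, 196], array([402.3, 185.3])), (0.25, [145, 220, 358, 357], array([268., 286.]))]
probe_blade [(0.78, [307, 144, 347, 181], array([330.6, 164.9])), (0.55, [366, 170, 428, 195], array([399.6, 184.5]))]
ring_center []
riser [(0.59, [144, 220, 359, 352], array([267.8, 286. ])), (0.3, [308, 143, 350, 181], array([333.7, 161.5]))]
stand [(0.82, [305, 105, 393, 158], array([350.6, 126.5]))]
slidebox [(0.74, [184, 263, 255, 310], array([219.1, 286.1])), (0.63, [225, 146, 242, 172], array([231.8, 157.8]))]
oil [(0.72, [201, 164, 219, 195], array([208. , 180.6]))]
canister [(0.61, [222, 146, 239, 173], array([231.5, 157.6])), (0.16, [199, 165, 219, 196], array([208.3, 181.4]))]
```

Run:
```python
import cv2
a=cv2.imread("pics/top0.png")[50:340,110:570]; cv2.imwrite("pics/t.png",cv2.resize(a,(800,504),interpolation=cv2.INTER_CUBIC))
a=cv2.imread("pics/side0.png")[90:370,130:450]; cv2.imwrite("pics/s.png",cv2.resize(a,(640,560),interpolation=cv2.INTER_CUBIC))
```

```text
(no output)
```

View pics/t.png

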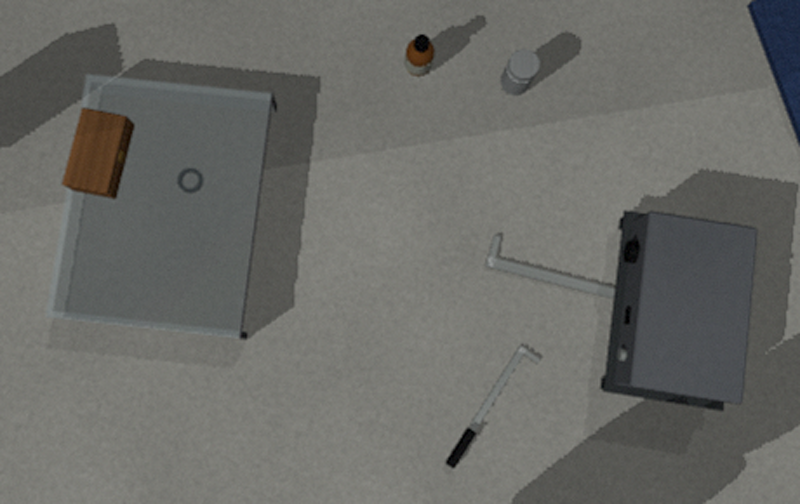

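View pics/s.png

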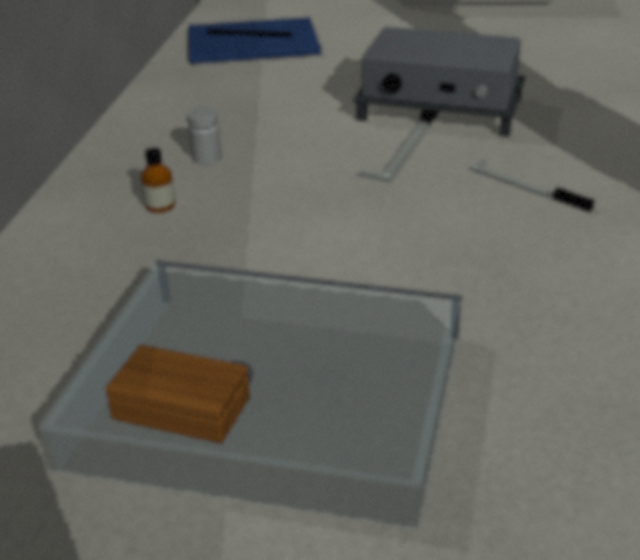

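The top view shows the riser at left with its open front facing right (front corners at crop (272,95) and (243,335)). The ring is at crop (190,180). The big probe sticks out left of the stand, with its hook corner at (490,263) and hook tip at (499,236). The small probe at (495,400) is a decoy.

```bash
cat > h.py <<'E'
import numpy as np,cv2
from scipy.spatial.transform import Rotation as R
def q2R(q): return R.from_quat(np.r_[q[1:],q[0]]).as_matrix()
def cam(f,st=None):
    if "mount" in f:
        M=np.array(f["mount"]); T=q2R(st["tool_rot"]); return T@M[:3,:3],T@M[:3,3]+st["tcp_pos"]
    return q2R(f["attitude"]),np.array(f["origin"])
def w(f,p,z,st=None):
    Rc,o=cam(f,st); p=np.atleast_2d(np.array(p,float)); K=f["intrinsics"]
    d=(p-[K[0,2],K[1,2]])/K[0,0]; s=d.copy()
    for _ in range(8): s=d/(1+f["k1"]*(s**2).sum(1,keepdims=True))
    v=np.c_[s,np.ones(len(s))]@Rc.T
    return o+v*((z-o[2])/v[:,2])[:,None]
def px(f,P,st=None):
    Rc,o=cam(f,st); c=(np.atleast_2d(P)-o)@Rc; s=c[:,:2]/c[:,2:]; K=f["intrinsics"]
    return s*(1+f["k1"]*(s**2).sum(1,keepdims=True))*K[0,0]+[K[0,2],K[1,2]]
E
python3 - <<'E'
from plant import r
from h import *
np.set_printoptions(precision=4,suppress=True)
f=r.grab_frame("top")
c=lambda u,v:(110+u/1.739,50+v/1.739)
print("ring",w(f,c(190,180),.006)); print("riser front corners",w(f,[c(272,95),c(243,335)],.05)); print("back",w(f,[c(87,76),c(53,313)],.05))
print("hook corner, tip, stand exit",w(f,[c(490,263),c(499,236),c(612,290)],.005))
print("stand top front", w(f,[c(648,213),c(630,392)],.094),"legs",w(f,[c(620,230),c(604,388)],.03))
print("oil,can",w(f,[c(420,72),c(516,92)],0))
for d in r.cut_out("probe_handle","top"):
    b=d["bbox"]
    if b[0]>385 and b[1]>150:
        m=d["mask"]; ys,xs=np.nonzero(m); k=(xs>400)&(xs<455)
        cc=np.arange(402,455); cy=[ys[xs==x].mean() for x in cc]
        p=np.polyfit(cc,cy,1); print(p,np.abs(np.polyval(p,cc)-cy).max()); print(w(f,[(402,np.polyval(p,402)),(455,np.polyval(p,455))],.006),b)
g=cv2.cvtColor(f["img"],cv2.COLOR_BGR2GRAY); 
print(R.from_quat(np.r_[r.state()["tool_rot"][1:],r.state()["tool_rot"][0]]).as_matrix())
E
```

```text
ring [[0.6209 0.197  0.006 ]]
riser front corners [[0.7195 0.0925 0.05  ]
 [0.4273 0.1137 0.05  ]]
back [[0.738  0.3206 0.05  ]
 [0.4472 0.3378 0.05  ]]
hook corner, tip, stand exit [[ 0.5253 -0.1812  0.005 ]
 [ 0.5595 -0.1923  0.005 ]
 [ 0.4955 -0.3317  0.005 ]]
stand top front [[ 0.5755 -0.3463  0.094 ]
 [ 0.3748 -0.3211  0.094 ]] legs [[ 0.5665 -0.3351  0.03  ]
 [ 0.3768 -0.3121  0.03  ]]
oil,can [[ 0.7728 -0.0909 -0.    ]
 [ 0.749  -0.215   0.    ]]
[ 0.2657 96.3632] 0.5186260280599413
[[ 0.5215 -0.2031  0.006 ]
 [ 0.494  -0.3166  0.006 ]] [391.1, 189.8, 461.9, 222.0]
[[ 0.0001  0.8921  0.4519]
 [-0.0001  0.4519 -0.8921]
 [-1.      0.      0.0001]]
```

```bash
python3 -m inch '[[[0.5,5,-2.5],[-7,0,0]],[[1,10,-5],[-14,0,0]],[[2,15,-7.5],[-21,0,0]],[[3,20,-10],[-28,0,0]],[[4,25,-12.5],[-35,0,0]],[[5,30,-15],[-42,0,0]],[[6,35,-17.35],[-49.5,0,0]],[[6,35,-17.35],[-49.5,0,0]]]' 1 40
python3 - <<'E'
from plant import r
from h import *
np.set_printoptions(precision=4,suppress=True)
s=r.state(); f=r.grab_frame("wrist"); cv2.imwrite("pics/w1.png",f["img"])
print(s["tcp_pos"],q2R(s["tool_rot"]),s["joint_pos"])
for q in("probe_handle","probe_blade"):
  for d in r.cut_out(q,"wrist"): print(q,d["conf"],d["bbox"])
for P in([.516,-.244,.006],[.531,-.183,.006],[.4955,-.33,.006]): print(px(f,P,s))
E
```

```text
time_s: 2.0
tcp_pos: [0.5197, -0.2386, 0.1475]
tool_rot: [0.703, 0.082, 0.702, -0.079]
contact_force: [0.1, 0.2, 0.6]
grip_width: 0.0881
[ 0.5197 -0.2386  0.1475] [[ 0.0024  0.2265  0.974 ]
 [ 0.004   0.974  -0.2265]
 [-1.      0.0045  0.0015]] [ 0.5702  0.7156 -0.3708  1.7842  0.3666  0.7089 -0.227 ]
probe_handle 0.97 [312.1, 127.7, 348.5, 264.8]
probe_handle 0.71 [93.6, 139.1, 239.4, 205.8]
probe_blade 0.97 [88.3, 137.8, 241.7, 204.9]
probe_blade 0.57 [313.1, 130.9, 347.9, 265.4]
probe_blade 0.54 [212.1, 250.3, 407.9, 372.0]
[[319.0277 189.1619]]
[[319.5733 134.3562]]
[[318.8563 256.4399]]
```

View pics/w1.png

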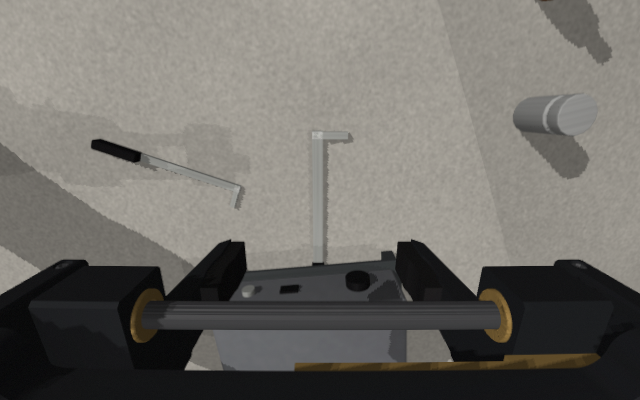

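The wrist view shows the big blade running straight down the picture, from (317,132) at the hook to (319,265) at the stand. The hook turns right to (350,136). Small decoy at left.

Run:
```python
from plant import r
from h import *
np.set_printoptions(precision=4,suppress=True)
s=r.state(); f=r.grab_frame("wrist"); T=q2R(s["tool_rot"])
g=cv2.cvtColor(f["img"],cv2.COLOR_BGR2GRAY).astype(int)
for v in(134,150,175,200,225,250,260): print(v,g[v,306:332])
print(g[124:142,318],g[124:142,340])
print(w(f,[(318,150),(318,250),(318,130)],.006,s), s["tcp_pos"])
```

```text
134 [152 152 150 152 155 150 146 144 149 147 146 150 147 145 148 150 151 149
 140 118 112 112 114 113 151 156]
150 [158 157 158 158 146 143 142 143 146 149 146 148 147 142 145 149 151 148
 139 116 110 109 110 112 153 163]
175 [157 160 161 159 153 141 140 141 144 149 148 150 148 143 144 147 151 150
 146 121 113 111 109 109 141 156]
200 [160 153 153 159 163 165 153 149 147 149 153 151 151 147 148 150 153 152
 147 130 117 113 109 107 146 154]
225 [157 160 162 162 162 160 148 146 147 147 155 155 153 153 154 154 155 155
 151 136 120 115 116 117 147 160]
250 [143 146 146 143 140 140 142 143 143 142 144 143 140 141 144 144 144 144
 142 131 106 100 102 104 130 143]
260 [42 43 43 43 44 44 48 47 50 49 49 51 52 52 54 54 55 55 54 55 54 54 55 55
 54 54]
[155 176 172 174 169 180 184 148 148 147 147 147 148 148 147 147 147 147] [150 148 144 146 150 150 131 118 117 121 152 156 158 160 162 164 163 160]
[[ 0.5212 -0.2074  0.006 ]
 [ 0.491  -0.329   0.006 ]
 [ 0.5265 -0.1861  0.006 ]] [ 0.5156 -0.2459  0.1478]
```

```bash
python3 -m inch '[[[4,0,-0.2],[0,0,0]],[[8,-0.1,-0.3],[0,0,0]],[[11,-0.2,-0.3],[0,0,0]],[[13,-0.2,-0.3],[0,0,0]],[[14,-0.2,-0.3],[0,0,0]],[[14.4,-0.2,-0.3],[0,0,0]],[[14.5,-0.2,-0.3],[0,0,0]],[[14.5,-0.2,-0.3],[0,0,0]]]' 1 40
```

```text
time_s: 3.2
tcp_pos: [0.5122, -0.2482, 0.0035]
tool_rot: [0.702, 0.084, 0.702, -0.086]
contact_force: [-0.2, 0.3, -0.6]
grip_width: 0.0882
```

```bash
python3 -m inch '[[[0,0,0],[0,0,0]],[[0,0,0],[0,0,0]],[[0,0,0],[0,0,0]],[[0,0,0],[0,0,0]],[[0,0,0],[0,0,0]],[[0,0,0],[0,0,0]],[[0,0.5,0],[0,0,0]],[[0,1,0],[0,0,0]]]' -1 40
```

```text
time_s: 4.2
tcp_pos: [0.5148, -0.2379, 0.0035]
tool_rot: [0.702, 0.084, 0.702, -0.086]
contact_force: [-0.1, 0.0, -0.6]
grip_width: 0.0103
```

```bash
python3 -m inch '[[[0,1.5,0],[0,0,0]],[[0,4,0],[0,0,0]],[[0,6.5,0],[0,0,0]],[[0,9,0],[0,0,0]],[[0,11.5,0],[0,0,0]],[[0,13.5,0],[0,0,0]],[[0,14.3,0],[0,0,0]],[[0,14.3,0],[0,0,0]]]' -1 40
python3 - <<'E'
from plant import r
from h import *
s=r.state(); f=r.grab_frame("top"); print(s["tcp_pos"],s["grip_width"]);cv2.imwrite("pics/t2.png",cv2.resize(f["img"][100:350,220:570],(700,500),interpolation=cv2.INTER_CUBIC))
E
```

```text
time_s: 5.2
tcp_pos: [0.5489, -0.0982, 0.0033]
tool_rot: [0.702, 0.084, 0.702, -0.085]
contact_force: [-0.8, -1.0, 0.2]
grip_width: 0.0004
[ 0.54894567 -0.0981983   0.00331094] 0.0003528313982370918
```

View pics/t2.png

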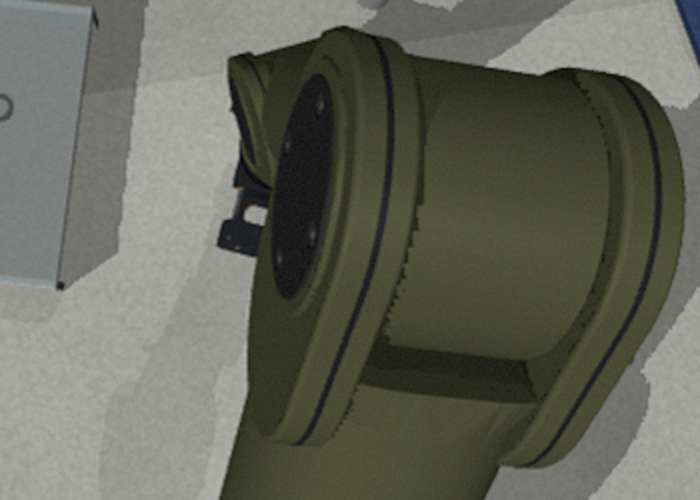

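The arm hides the probe, and the jaws are shut on nothing, so the grip was lost. I'll open, lift and look from the wrist.

```bash
python3 -m inch '[[[-2,0,0],[0,0,0]],[[-5,-2,0],[0,0,0]],[[-9,-6,0],[0,0,0]],[[-12,-10,0],[0,0,0]],[[-14,-13,0],[0,0,0]],[[-14.5,-15.2,0],[0,0,0]],[[-14.5,-15.2,0],[0,0,0]],[[-14.5,-15.2,0],[0,0,0]]]' 1 40
python3 - <<'E'
from plant import r
from h import *
s=r.state(); f=r.grab_frame("wrist"); print(s["tcp_pos"],q2R(s["tool_rot"]));cv2.imwrite("pics/w2.png",f["img"])
for d in r.cut_out("probe_handle","wrist"): print(d["conf"],d["bbox"])
E
```

```text
time_s: 6.25
tcp_pos: [0.5121, -0.2458, 0.1482]
tool_rot: [0.702, 0.085, 0.702, -0.085]
contact_force: [-0.8, 0.2, 0.5]
grip_width: 0.0782
[ 0.51207459 -0.24584142  0.14820843] [[-5.85659255e-04  2.38511613e-01  9.71139469e-01]
 [-1.16704736e-03  9.71138811e-01 -2.38512155e-01]
 [-9.99999148e-01 -1.27305260e-03 -2.90402084e-04]]
0.95 [317.4, 120.3, 353.8, 259.8]
0.9 [96.2, 135.9, 245.7, 201.8]
```

View pics/w2.png

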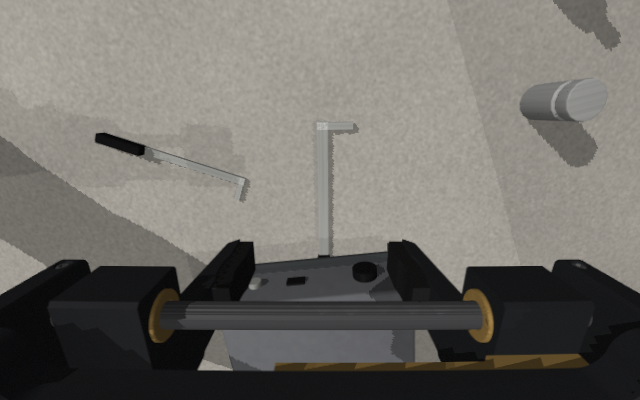

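The probe is still in place. Its tip corner is at (322,122) and the blade is at column 323, so it has barely moved. I'll grip lower and wait for the jaws.

Run:
```python
from plant import r
from h import *
np.set_printoptions(precision=4,suppress=True)
s=r.state(); f=r.grab_frame("wrist"); T=q2R(s["tool_rot"])
P=w(f,[(323,122),(323,150),(323.5,225)],.006,s); print(P,s["tcp_pos"],(P-s["tcp_pos"])@T)
g=cv2.cvtColor(f["img"],cv2.COLOR_BGR2GRAY).astype(int)
for v in(150,225): print(v,g[v,310:336])
print(g[114:132,323])
```

```text
[[ 0.5307 -0.1784  0.006 ]
 [ 0.5236 -0.208   0.006 ]
 [ 0.5027 -0.2968  0.006 ]] [ 0.5125 -0.2451  0.1482] [[ 0.1421  0.0693  0.002 ]
 [ 0.1421  0.0389  0.0021]
 [ 0.1422 -0.0524  0.0028]]
150 [158 158 157 146 142 144 144 147 149 148 149 147 144 145 150 152 149 140
 116 110 110 110 137 158 162 162]
225 [161 162 163 161 152 147 145 147 152 156 154 152 152 154 154 156 154 150
 124 116 116 118 117 156 161 157]
[152 152 154 158 158 157 154 146 151 173 176 170 177 174 168 173 166 148]
```

```bash
python3 -m inch '[[[4,0.3,0],[0,0,0]],[[8,0.6,0],[0,0,0]],[[11,0.6,0],[0,0,0]],[[13,0.6,0],[0,0,0]],[[14,0.6,0],[0,0,0]],[[14.5,0.6,0],[0,0,0]],[[14.75,0.6,0],[0,0,0]],[[14.75,0.6,0],[0,0,0]]]' 1 40
python3 -m inch '[[[0.05,0,0],[0,0,0]],[[0.05,0,0],[0,0,0]],[[0.05,0,0],[0,0,0]],[[0.05,0,0],[0,0,0]],[[0.05,0,0],[0,0,0]],[[0.05,0,0],[0,0,0]],[[0.05,0,0],[0,0,0]],[[0.05,0,0],[0,0,0]]]' -1 40
```

```text
time_s: 7.4
tcp_pos: [0.5142, -0.2396, 0.0011]
tool_rot: [0.702, 0.084, 0.702, -0.085]
contact_force: [0.7, -0.1, 0.2]
grip_width: 0.0881
time_s: 8.4
tcp_pos: [0.5142, -0.2396, 0.0006]
tool_rot: [0.702, 0.084, 0.702, -0.085]
contact_force: [-0.2, -1.2, -0.8]
grip_width: 0.0104
```

```bash
python3 -m inch '[[[0,0,0],[0,0,0]],[[0,0,0],[0,0,0]],[[0,0,0],[0,0,0]],[[0,0,0],[0,0,0]],[[0,0.5,0],[0,0,0]],[[0,1,0],[0,0,0]],[[0,1.5,0],[0,0,0]],[[0,2,0],[0,0,0]]]' -1 40
```

```text
time_s: 9.4
tcp_pos: [0.5191, -0.2196, 0.0006]
tool_rot: [0.702, 0.084, 0.702, -0.085]
contact_force: [-0.4, 0.1, -0.3]
grip_width: 0.0005
```

Run:
```python
from plant import r
from h import *
np.set_printoptions(precision=4,suppress=True)
s=r.state(); f=r.grab_frame("side"); print(s["tcp_pos"],s["grip_width"],px(f,s["tcp_pos"]))
a=cv2.resize(f["img"][80:230,290:450],(400,375),interpolation=cv2.INTER_CUBIC)
s=r.state(); f=r.grab_frame("wrist"); T=q2R(s["tool_rot"]); b=cv2.resize(f["img"][80:320,180:480],(400,320)); b=np.vstack([b,np.zeros((55,400,3),np.uint8)])
print(px(f,s["tcp_pos"],s)); 
for q in("probe_handle",):
  for d in r.cut_out(q,"wrist"): print(d["conf"],d["bbox"])
cv2.imwrite("pics/c3.png",np.hstack([a,b]))
```

```text
[ 0.5191 -0.2196  0.0006] 0.0005278482361039685 [[328.4268 173.2686]]
[[321.4772 233.7215]]
0.96 [312.9, 172.0, 375.6, 363.0]
0.68 [0.5, 203.7, 193.0, 296.3]
```

View pics/c3.png

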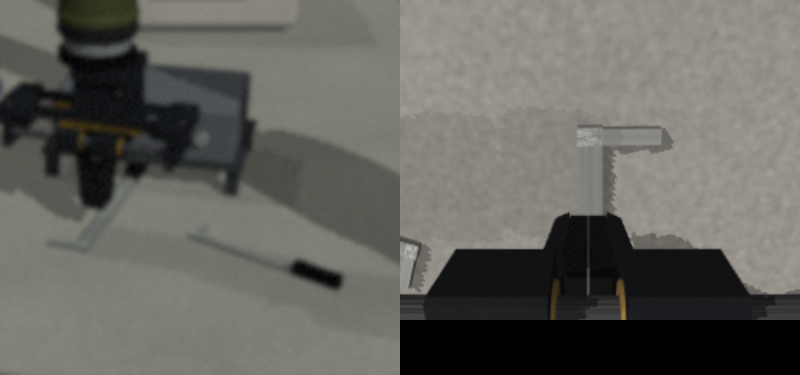

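The fingers are shut just above the blade. In the side view their tips appear at about (328,163), though the state's TCP projects to (328,173). So the real tips seem higher than reported. I'll quantify that.

Run:
```python
from plant import r
from h import *
np.set_printoptions(precision=4,suppress=True)
f=r.grab_frame("side");s=r.state(); t=s["tcp_pos"]
for z in(0,.01,.02,.03): print(z,px(f,[t[0],t[1],z]))
f=r.grab_frame("wrist"); print(f["mount"],f["intrinsics"][0,0])
c=lambda u,v:(180+(u-400)*.75,80+v*.75)
for z in(.006,0,-.01,-.02,-.03):
    P=w(f,[c(577,126),c(662,126),c(577,200),c(603,200)],z,s); print(z,np.linalg.norm(P[0]-P[1]),np.linalg.norm(P[2]-P[3]),P[0])
f=r.grab_frame("top");print(px(f,t), s["joint_pos"])
```

```text
0 [[328.4844 173.3898]]
0.01 [[328.5135 169.9132]]
0.02 [[328.5429 166.4061]]
0.03 [[328.5725 162.868 ]]
[[ 0.0004 -0.3064  0.9519 -0.176 ]
 [-0.0013 -0.9519 -0.3064  0.0793]
 [ 1.     -0.0011 -0.0008 -0.0004]
 [ 0.      0.      0.      1.    ]] 279.6820380235486
0.006 0.03961319219730502 0.01291198541867312 [ 0.5238 -0.1775  0.006 ]
0 0.041007136517618094 0.013366343872005528 [ 0.5233 -0.1787  0.    ]
-0.01 0.043330377051473135 0.014123607960892735 [ 0.5225 -0.1808 -0.01  ]
-0.02 0.04565361758532818 0.01488087204977983 [ 0.5217 -0.1828 -0.02  ]
-0.03 0.04797685811918323 0.015638136138667158 [ 0.5209 -0.1848 -0.03  ]
[[409.4358 204.8402]] [ 0.4394  0.9322 -0.2069  1.8806  0.4701  0.3761 -0.3652]
```

The wrist view agrees (visible tips about 27 mm short of the TCP). The real fingertips end well before the nominal TCP, so I'll open partly and lower carefully, watching the force.

```bash
python3 -m inch '[[[0,0,0],[0,0,0]],[[0,-0.5,0],[0,0,0]],[[0,-1,0],[0,0,0]],[[0,-1,0],[0,0,0]],[[0.7,-1,0],[0,0,0]],[[1.3,-1,0],[0,0,0]],[[1.8,-1,0],[0,0,0]],[[1.9,-1,0],[0,0,0]]]' -0.2 40
```

```text
time_s: 10.7
tcp_pos: [0.5161, -0.23, -0.019]
tool_rot: [0.702, 0.084, 0.702, -0.085]
contact_force: [1.0, 0.6, 0.3]
grip_width: 0.0351
```

```bash
python3 -m inch '[[[0.2,0,0],[0,0,0]],[[0.4,0,0],[0,0,0]],[[0.5,0,0],[0,0,0]],[[0.5,0,0],[0,0,0]],[[0.5,0,0],[0,0,0]],[[0.5,0,0],[0,0,0]],[[0.5,0,0],[0,0,0]],[[0.5,0,0],[0,0,0]]]' -1 40
```

```text
time_s: 11.7
tcp_pos: [0.5162, -0.23, -0.0239]
tool_rot: [0.702, 0.084, 0.702, -0.085]
contact_force: [0.9, 0.5, 0.7]
grip_width: 0.0007
```

Run:
```python
from plant import r
from h import *
np.set_printoptions(precision=2,suppress=True,linewidth=200)
s=r.state(); t=s["tcp_pos"]; f=r.grab_frame("side"); g=cv2.cvtColor(f["img"],cv2.COLOR_BGR2GRAY).astype(int)
u=px(f,[t[0],t[1],.0])[0]; print(u,px(f,[t[0],t[1],.02])[0]); U=int(round(u[0]))
print("rows",range(150,186)); print(g[150:186,U-6:U+7:2].T)
```

```text
[329.96 171.62] [330.03 164.67]
rows range(150, 186)
[[ 10  15  11  11  17  17  19  20  24  20  28  25  29  29  31  32  31  36  43  62  79  90  96 101 103 105 107 115 111 101 102 111 119 121 121 122]
 [ 11   9  13  14  12  11  15  18  18  13  16  16  15  24  16  12  19  18  29  51  75  96 101 104 101 101 102 102 105 109 112 119 122 123 122 120]
 [ 23  18  14  13   9   7  12  10  12  13  13  15  14  16  11  13  14  13  24  43  72  91 101 101 102 103 107 110 112 114 117 121 123 124 123 122]
 [ 30  27  20  15  11  12  13  13  12  15  17  21  14  16   9  18  14  13  19  34  59  82  99 105 109 111 113 114 113 113 117 119 121 125 124 123]
 [ 19  15  12  12  13  13  17  21  21  16  16  19  20  16  19  16  18  18  24  41  69  98 111 113 113 113 112 113 113 116 121 123 124 125 124 125]
 [ 17  13  18  20  13  17  17  16  21  16  17  16  20  21  20  23  34  51  70  87 102 113 115 115 115 114 113 113 114 116 121 123 125 126 124 125]
 [ 19  18  21  23  25  30  30  35  38  38  39  38  40  43  51  66  88 105 110 110 112 113 115 114 114 115 114 115 114 115 117 120 122 125 125 125]]
```

The tips are still about 12 mm above the bench at TCP z = -0.024, so the real tip lies roughly 36 mm behind the reported TCP. Going lower.

```bash
python3 -m inch '[[[0,0,0],[0,0,0]],[[0,0,0],[0,0,0]],[[0,0,0],[0,0,0]],[[0.3,0,0],[0,0,0]],[[0.6,0,0],[0,0,0]],[[0.8,0,0],[0,0,0]],[[1.0,0,0],[0,0,0]],[[1.05,0,0],[0,0,0]]]' -0.2 40
```

```text
time_s: 12.75
tcp_pos: [0.5161, -0.23, -0.0306]
tool_rot: [0.702, 0.083, 0.702, -0.085]
contact_force: [-8.2, 4.0, 41.5]
grip_width: 0.0354
```

```bash
python3 -m inch '[[[-0.1,0,0],[0,0,0]],[[-0.1,0,0],[0,0,0]],[[-0.1,0,0],[0,0,0]],[[-0.1,0,0],[0,0,0]],[[-0.1,0,0],[0,0,0]],[[-0.1,0,0],[0,0,0]],[[-0.1,0,0],[0,0,0]],[[-0.1,0,0],[0,0,0]]]' -1 40
```

```text
time_s: 13.75
tcp_pos: [0.5159, -0.2299, -0.0298]
tool_rot: [0.702, 0.083, 0.702, -0.085]
contact_force: [-0.0, -0.0, -0.5]
grip_width: 0.0111
```

```bash
python3 -m inch '[[[0,1,0],[0,0,0]],[[0,3,0],[0,0,0]],[[0,5.5,0],[0,0,0]],[[0,8,0],[0,0,0]],[[0,10.5,0],[0,0,0]],[[0,12.5,0],[0,0,0]],[[0,14,0],[0,0,0]],[[0,14.5,0],[0,0,0]]]' -1 40
```

```text
time_s: 14.75
tcp_pos: [0.5502, -0.0887, -0.0299]
tool_rot: [0.702, 0.083, 0.702, -0.085]
contact_force: [-1.0, -4.0, 5.8]
grip_width: 0.0107
```

```bash
python3 -m inch '[[[0,0,0],[0,0,0]],[[0,0,0],[0,0,0]],[[0,0,0],[0,0,0]],[[-3,0,0],[0,0,0]],[[-6,-3,0],[0,0,0]],[[-8,-7,0],[0,0,0]],[[-8,-11,0],[0,0,0]],[[-8,-14.5,0],[0,0,0]]]' 0.2 40
python3 - <<'E'
from plant import r
from h import *
np.set_printoptions(precision=4,suppress=True)
r.grab_frame("wrist"); s=r.state(); f=r.grab_frame("wrist"); print(s["tcp_pos"],s["grip_width"],q2R(s["tool_rot"]));cv2.imwrite("pics/w4.png",f["img"])
for d in r.cut_out("probe_handle","wrist"): print(d["conf"],d["bbox"])
E
```

```text
time_s: 15.75
tcp_pos: [0.5155, -0.2312, 0.051]
tool_rot: [0.702, 0.083, 0.702, -0.086]
contact_force: [0.4, 0.5, 0.1]
grip_width: 0.0529
[ 0.5128 -0.238   0.0506] 0.0527011322843128 [[-0.0034  0.2442  0.9697]
 [-0.0094  0.9697 -0.2442]
 [-0.9999 -0.01   -0.001 ]]
0.76 [3.7, 152.6, 215.6, 241.7]
0.59 [312.7, 0.0, 334.4, 247.9]
```

View pics/w4.png

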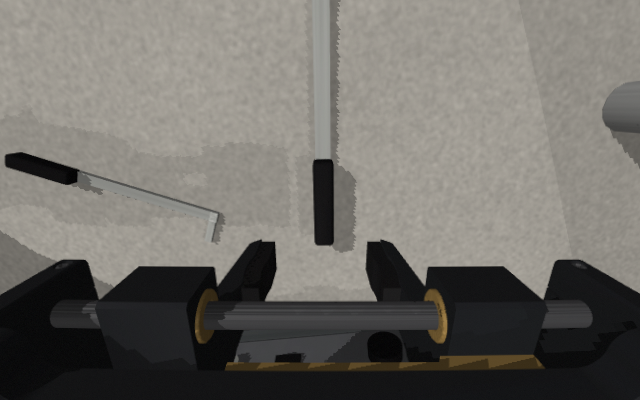

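The black handle is clear of the stand, spanning (323,160) to (323,244) and centred between the jaws. The blade runs straight up the picture.

Run:
```python
from plant import r
from h import *
np.set_printoptions(precision=4,suppress=True)
s=r.state(); f=r.grab_frame("wrist"); T=q2R(s["tool_rot"]); g=cv2.cvtColor(f["img"],cv2.COLOR_BGR2GRAY).astype(int)
print(g[150:256,323][::2])
for v in(20,140,180,230): print(v,np.where(abs(np.diff(g[v,305:345]))>15)[0]+305)
P=w(f,[(323,160),(323,242)],.02,s); print(P,(P-s["tcp_pos"])@T,s["tcp_pos"],np.linalg.norm(P[0]-P[1]))
P=w(f,[(321.5,20),(321.5,140)],.006,s); print((P-s["tcp_pos"])@T)
```

```text
[153 153 152 152 153 152 152 152 127  12  12  18  20  20  20  20  21  20
  21  20  21  22  22  21  21  20  20  19  20  22  22  21  19  21  20  21
  20  21  22  21  21  22  21  20  23  22  22  21  21  22  20 111 155]
20 [328 329 338]
140 [329 336]
180 [311 312 332 333]
230 [312 313 314 332 333]
[[ 0.5269 -0.188   0.02  ]
 [ 0.5109 -0.2529  0.02  ]] [[ 0.0303  0.0458  0.0012]
 [ 0.0306 -0.0211  0.0013]] [ 0.5148 -0.2319  0.0505] 0.06690248418296937
[[0.0438 0.1402 0.0002]
 [0.0442 0.059  0.0001]]
```

```bash
python3 -m inch '[[[2,1.1,0.05],[0,0,0]],[[4,1.1,0.05],[0,0,0]],[[6,1.1,0.05],[0,0,0]],[[7.2,1.1,0.05],[0,0,0]],[[7.8,1.1,0.05],[0,0,0]],[[7.8,1.1,0.05],[0,0,0]],[[7.8,1.1,0.05],[0,0,0]],[[7.8,1.1,0.05],[0,0,0]]]' - 50
python3 -m inch '[[[0,0,0],[0,0,0]],[[0,0,0],[0,0,0]],[[0,0,0],[0,0,0]],[[0,0,0],[0,0,0]],[[0,0,0],[0,0,0]],[[-0.1,0,0],[0,0,0]],[[-0.3,0,0],[0,0,0]],[[-0.5,0,0],[0,0,0]]]' -1 50
python3 - <<'E'
from plant import r
from h import *
np.set_printoptions(precision=4,suppress=True)
s=r.state(); print(q2R(s["tool_rot"]),s["tcp_pos"],s["joint_pos"])
E
```

```text
time_s: 16.95
tcp_pos: [0.5192, -0.2194, -0.0269]
tool_rot: [0.702, 0.083, 0.702, -0.086]
contact_force: [1.0, 0.4, -0.6]
grip_width: 0.0527
time_s: 17.95
tcp_pos: [0.5191, -0.2194, -0.0219]
tool_rot: [0.702, 0.083, 0.702, -0.086]
contact_force: [0.3, 0.3, -1.3]
grip_width: 0.0156
[[-0.0002  0.2379  0.9713]
 [-0.0037  0.9713 -0.2379]
 [-1.     -0.0036  0.0007]] [ 0.5191 -0.2194 -0.0219] [ 0.4183  0.9701 -0.1751  1.8827  0.4731  0.329  -0.3725]
```

```bash
python3 -m inch '[[[0,0.5,-0.5],[-2,0,0]],[[0,2,-1.2],[-4,0,0]],[[0,4,-2],[-6,0,0]],[[0,6,-2.7],[-8,0,0]],[[0,8,-3.2],[-9.6,0,0]],[[0,10,-3.2],[-9.6,0,0]],[[0,11.6,-3.2],[-9.6,0,0]],[[0,12,-3.2],[-9.6,0,0]]]' - -
python3 - <<'E'
from plant import r
from h import *
np.set_printoptions(precision=4,suppress=True)
s=r.state(); f=r.grab_frame("wrist"); T=q2R(s["tool_rot"]); print(T,s["tcp_pos"],s["grip_width"]);cv2.imwrite("pics/w5.png",f["img"])
g=r.grab_frame("top"); cv2.imwrite("pics/t5.png",g["img"])
H=s["tcp_pos"]+0; H[2]=.015
for x,y in((22,174),(0,198),(34,190),(0,60)): P=H+T[:,1]*y/1e3+T[:,2]*x/1e3; P[2]=.01; print(x,y,P,px(f,P,s))
print(px(f,[.6209,.197,.006],s))
cv2.imwrite("pics/c5.png",np.vstack([f["img"][:260,100:540],cv2.resize(g["img"][80:260,120:420],(440,264))]))
E
```

```text
time_s: 18.95
tcp_pos: [0.5168, -0.0931, -0.0223]
tool_rot: [0.707, 0.024, 0.707, -0.026]
contact_force: [-0.5, 0.1, -2.2]
grip_width: 0.0159
[[-0.      0.0695  0.9976]
 [-0.0026  0.9976 -0.0695]
 [-1.     -0.0026  0.0001]] [ 0.5168 -0.0931 -0.0223] 0.01585326611394404
22 174 [0.5508 0.0789 0.01  ] [[ 376.9637 -135.0061]]
0 198 [0.5305 0.1044 0.01  ] [[ 321.5068 -213.9531]]
34 190 [0.5639 0.094  0.01  ] [[ 410.1043 -186.249 ]]
0 60 [ 0.5209 -0.0333  0.01  ] [[321.6401 152.4271]]
[[ 554.9191 -500.9682]]
```

View pics/c5.png

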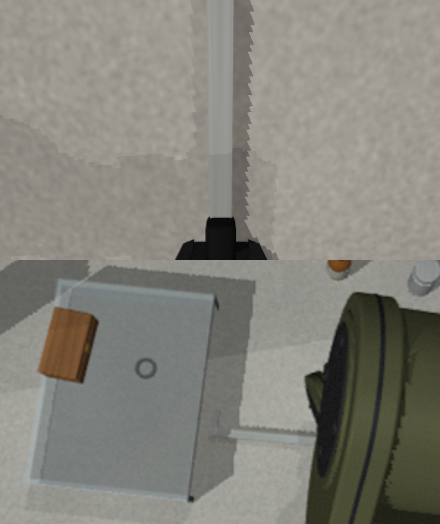

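The probe is held straight. The top view shows the blade heading for the riser front, its hook just short of the front edge at crop (214,172-178 below the seam). The ring is untouched at crop (145,108 below the seam).

Run:
```python
from plant import r
from h import *
np.set_printoptions(precision=4,suppress=True,linewidth=220)
s=r.state(); T=q2R(s["tool_rot"]); g=r.grab_frame("top"); im=cv2.cvtColor(g["img"],cv2.COLOR_BGR2GRAY); 
a=im[140:168,205:233].astype(float); b=np.clip(np.median(a)-a-8,0,None); ys,xs=np.mgrid[140:168,205:233]
c=(xs*b).sum()/b.sum(),(ys*b).sum()/b.sum(); print("ring",c,w(g,c,.006))
H=s["tcp_pos"]
for x,y in((-6,198),(-6,120),(6,120),(34,190),(34,198)): P=H+T[:,1]*y/1e3+T[:,2]*x/1e3; P[2]=.011; print(x,y,px(g,P))
b=cv2.resize(im[170:215,255:345],(720,360),interpolation=cv2.INTER_NEAREST)
print(im[176:210,262:276:2].T); print(im[190:210,300:312:4].T)
```

```text
ring (np.float64(219.01498677637377), np.float64(153.39700264472523)) [[0.6211 0.1976 0.006 ]]
-6 198 [[259.8006 197.8094]]
-6 120 [[295.9158 201.312 ]]
6 120 [[296.5036 195.7962]]
34 190 [[265.6448 179.9008]]
34 198 [[261.9672 179.5466]]
[[116 114 112 113 112 115 115 112 117 120 118 119 116 115 116 116 114 112 114 114 112 113 109 110 112 114 112 113 111 113 113 114 114 112]
 [119 116 116 117 112 114 112 113 117 114 115 114 112 113 116 115 113 112 115 113 112 114 116 106  99 101 104 103 105 110 113 114 114 116]
 [109 111 112 115 116 114 111 113 113 109 106 110 109 108 108 111 109 111 111 115 120 119 119 107  96 101 105 106 110 110 114 112 110 111]
 [113 113 114 118 115 114 109 110 109 110 113 112 112 109 112 105 107 104 102 113 114 113 114 109  99 105 106 108 111 117 115 115 113 113]
 [112 115 120 118 116 115 108 105 106 107 105 104 103 107 110 108 110 112 114 110 111 111 109 103  98  99 106 106 108 116 115 113 116 117]
 [109 113 115 113 111 112 114 114 116 110 114 114 114 116 117 118 118 116 116 112 112 108 109 110 104  95 105 108 115 116 114 115 111 115]
 [115 113 115 115 113 113 114 114 115 116 116 117 115 116 115 116 113 117 117 114 111 111 107 108 101  94 102 104 111 119 117 118 113 115]]
[[163 165 166 147 111 114 116 130 156 154 151 151 149 145 155 152 156 166 167 166]
 [166 166 168 164 136 116 116 125 146 155 155 152 155 151 145 158 157 158 164 159]
 [166 168 169 169 153 110 113 116 137 157 156 152 157 148 136 155 152 154 163 162]]
```

```bash
python3 -m inch '[[[0,0.5,1],[0,0,0]],[[0,1.5,2],[0,0,0]],[[0,3.5,2.9],[0,0,0]],[[0,6.5,2.9],[0,0,0]],[[0,9.5,2.9],[0,0,0]],[[0,12,2.9],[0,0,0]],[[0,13.6,2.9],[0,0,0]],[[0,13.9,2.9],[0,0,0]]]' - -
python3 - <<'E'
from plant import r
from h import *
np.set_printoptions(precision=4,suppress=True)
r.grab_frame("top"); s=r.state(); T=q2R(s["tool_rot"]); g=r.grab_frame("top"); print(T,s["tcp_pos"],s["contact_force"])
H=s["tcp_pos"]; im=g["img"]; cv2.imwrite("pics/t6.png",im)
for x,y in((22,174),(-6,198),(34,190)): P=H+T[:,1]*y/1e3+T[:,2]*x/1e3; P[2]=.01; print(x,y,P,px(g,P))
cv2.imwrite("pics/c6.png",cv2.resize(im[110:230,170:330],(800,600),interpolation=cv2.INTER_CUBIC))
E
```

```text
time_s: 20.1
tcp_pos: [0.5555, 0.0428, -0.023]
tool_rot: [0.707, 0.024, 0.707, -0.026]
contact_force: [-0.4, -0.4, 0.4]
grip_width: 0.0154
[[-0.0006  0.0715  0.9974]
 [-0.0041  0.9974 -0.0715]
 [-1.     -0.0042 -0.0003]] [ 0.5554  0.0417 -0.023 ] [-0.0811  0.217  -0.4819]
22 174 [0.5898 0.2137 0.01  ] [[210.3351 166.878 ]]
-6 198 [0.5636 0.2396 0.01  ] [[197.6246 178.4552]]
34 190 [0.6029 0.2288 0.01  ] [[203.785  160.7982]]
```

View pics/c6.png

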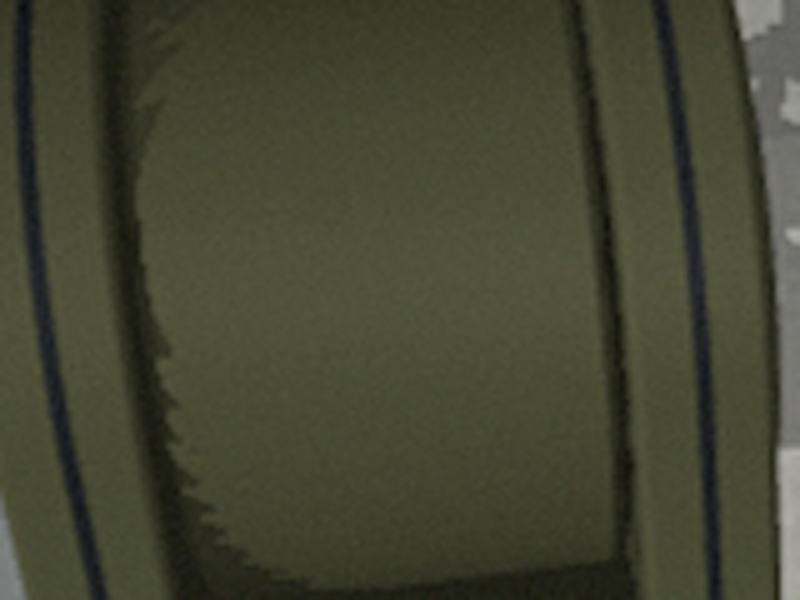

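The arm hides everything from the top here, so I'll use the side camera.

Run:
```python
from plant import r
from h import *
np.set_printoptions(precision=4,suppress=True)
s=r.state(); T=q2R(s["tool_rot"]); g=r.grab_frame("side"); H=s["tcp_pos"]; im=g["img"]; cv2.imwrite("pics/s6.png",im)
for x,y in((22,174),(-6,198),(34,198),(34,190),(6,190),(6,100)): P=H+T[:,1]*y/1e3+T[:,2]*x/1e3; P[2]=.01; print(x,y,(px(g,P)-[200,200])*5)
print((px(g,[.6211,.1976,.006])-[200,200])*5)
cv2.imwrite("pics/c7.png",cv2.resize(im[200:320,200:360],(800,600),interpolation=cv2.INTER_CUBIC))
```

```text
22 174 [[319.1962 412.274 ]]
-6 198 [[377.7786 469.4027]]
34 198 [[265.4637 454.2776]]
34 190 [[272.5842 438.5892]]
6 190 [[350.3926 448.9679]]
6 100 [[416.6351 287.3015]]
[[243.6627 386.5948]]
```

View pics/c7.png

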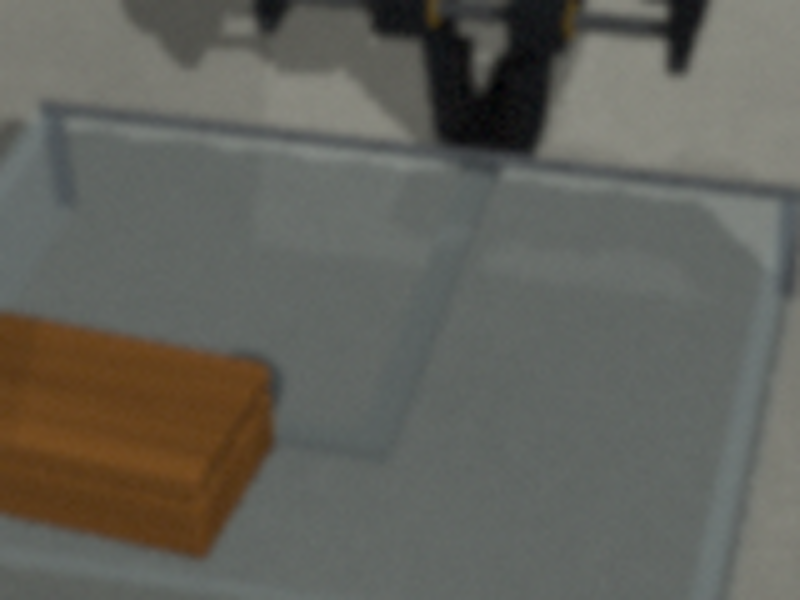

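The side view shows the blade under the riser left of the ring, with its outer corner at crop (388,458). That is about 3.6 mm to -X and 5 mm short of nominal, as measured before. The hook lies past the ring, whose edge shows at (280,380). Next I lower, slide sideways to the ring, then pull.

```bash
python3 -m inch '[[[0.2,0,0],[0,0,0]],[[0.35,0,0.2],[0,0,0]],[[0.35,0,0.8],[0,0,0]],[[0.35,0,1.6],[0,0,0]],[[0.35,0,2.4],[0,0,0]],[[0.35,0,3],[0,0,0]],[[0.35,0,3.3],[0,0,0]],[[0.35,0,3.3],[0,0,0]]]' - -
python3 -m inch '[[[0,-0.5,0],[0,0,0]],[[0,-1.2,0],[0,0,0]],[[0,-2,0],[0,0,0]],[[0,-3,0],[0,0,0]],[[0,-4.2,0],[0,0,0]],[[0,-5.5,0],[0,0,0]],[[0,-6.8,0],[0,0,0]],[[0,-8,0],[0,0,0]]]' - -
python3 -m inch '[[[0,-1.3,0],[0,0,0]],[[0,-2.7,0],[0,0,0]],[[0,-4.1,0],[0,0,0]],[[0,-5.5,0],[0,0,0]],[[0,-6.9,0],[0,0,0]],[[0,-8.3,0],[0,0,0]],[[0,-9.5,0],[0,0,0]],[[0,-10.4,0],[0,0,0]]]' - -
python3 - <<'E'
from plant import r
from h import *
np.set_printoptions(precision=4,suppress=True)
s=r.state(); T=q2R(s["tool_rot"]); H=s["tcp_pos"];print(T[:,1],H,s["grip_width"])
f=r.grab_frame("side");g=r.grab_frame("top")
P=H+T[:,1]*.170+T[:,2]*.0185; P[2]=.005; print("pocket",P,px(f,P),px(g,P))
u,v=px(f,P)[0].astype(int)
cv2.imwrite("pics/c8.png",np.hstack([cv2.resize(f["img"][v-50:v+70,u-80:u+80],(400,300)),cv2.resize(g["img"][90:240,210:410],(400,300))]))
for n in("side","top"): print(n,[(d["conf"],d["bbox"]) for d in r.cut_out("ring_center",n)])
E
```

```text
time_s: 21.25
tcp_pos: [0.5883, 0.0371, -0.0265]
tool_rot: [0.706, 0.024, 0.707, -0.028]
contact_force: [-0.1, -0.6, -0.3]
grip_width: 0.0156
time_s: 22.25
tcp_pos: [0.5822, -0.044, -0.0261]
tool_rot: [0.706, 0.024, 0.707, -0.028]
contact_force: [-0.4, 0.8, -1.0]
grip_width: 0.0154
time_s: 23.25
tcp_pos: [0.5744, -0.1487, -0.0255]
tool_rot: [0.706, 0.025, 0.707, -0.029]
contact_force: [-0.0, -0.5, -1.1]
grip_width: 0.0156
[ 0.0752  0.9972 -0.0059] [ 0.5744 -0.1487 -0.0255] 0.015621439608144879
pocket [0.6056 0.0195 0.005 ] [[276.5595 222.5734]] [[300.0243 162.4605]]
side [(0.45, [267.4, 217.3, 285.7, 224.6])]
top [(0.65, [296.4, 151.6, 311.3, 170.5])]
```

View pics/c8.png

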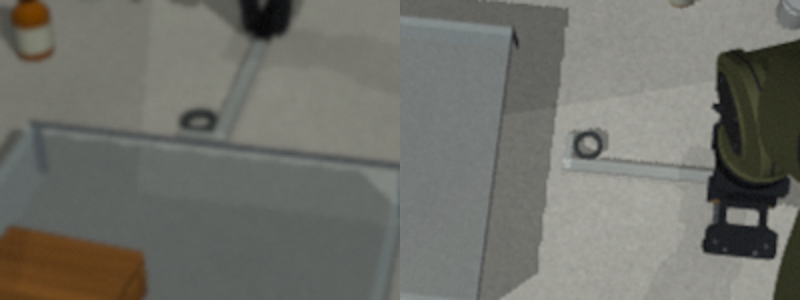

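The ring is out, caught in the hook at top crop (587,145), with the whole probe in front of the riser. I'll lay the probe down, release and lift.

```bash
python3 -m inch '[[[0.07,0,0],[0,0,0]],[[0.13,0,0],[0,0,0]],[[0.13,0,0],[0,0,0]],[[0.13,0,0],[0,0,0]],[[0.13,0,0],[0,0,0]],[[0.13,0,0],[0,0,0]],[[0.13,0,0],[0,0,0]],[[0.13,0,0],[0,0,0]]]' - -
python3 -m inch '[[[0,0,0],[0,0,0]],[[0,0,0],[0,0,0]],[[0,0,0],[0,0,0]],[[0,0,0],[0,0,0]],[[0,0,0],[0,0,0]],[[-1,0,0],[0,0,0]],[[-3,0,0],[0,0,0]],[[-6,0,0],[0,0,0]]]' 0 -
python3 -m inch '[[[-3,0,0],[0,0,0]],[[-6,-2,0],[0,0,0]],[[-9,-5,0],[0,0,0]],[[-11,-8,0],[0,0,0]],[[-12,-10,0],[0,0,0]],[[-12,-10,0],[0,0,0]],[[-12,-10,0],[0,0,0]],[[-12,-10,0],[0,0,0]]]' - -
python3 - <<'E'
from plant import r
from h import *
np.set_printoptions(precision=4,suppress=True)
s=r.state(); f=r.grab_frame("side");g=r.grab_frame("top"); print(s["tcp_pos"],s["contact_force"])
for d in r.cut_out("ring_center","top"):
    c=np.argwhere(d["mask"]).mean(0)[::-1]; P=w(g,c,.006)[0]; print(d["conf"],c,P,"in front by",-((P[:2]-[.5734,.1031])@[.0724,.9974]))
cv2.imwrite("pics/c9.png",np.hstack([cv2.resize(f["img"][100:280,200:440],(400,300)),cv2.resize(g["img"][50:275,210:510],(400,300))]))
E
```

```text
time_s: 24.45
tcp_pos: [0.5746, -0.1474, -0.0268]
tool_rot: [0.706, 0.025, 0.707, -0.028]
contact_force: [-1.3, -0.3, -2.4]
grip_width: 0.0161
time_s: 25.45
tcp_pos: [0.5744, -0.147, 0.0346]
tool_rot: [0.706, 0.025, 0.707, -0.028]
contact_force: [0.2, 0.2, 0.0]
grip_width: 0.0442
time_s: 26.45
tcp_pos: [0.567, -0.2443, 0.1548]
tool_rot: [0.706, 0.024, 0.707, -0.027]
contact_force: [-0.8, 0.0, 0.5]
grip_width: 0.044
[ 0.567  -0.2443  0.1548] [-0.7651  0.0268  0.5138]
```

View pics/c9.png

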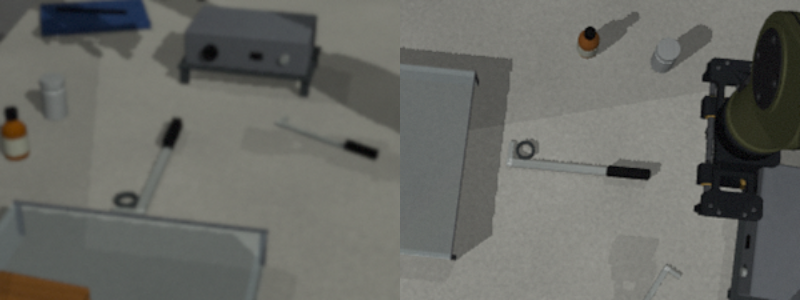

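Run:
```python
from plant import r
from h import *
g=r.grab_frame("top"); P=w(g,(303.7,162.5),.006)[0]; print(P,-((P[:2]-[.5734,.1031])@[.0724,.9974]))
print(r.close_job())
```

```text
[0.60549475 0.01138393 0.006     ] 0.08915395259873081
the job is handed in; nothing more can be done
None
```

The job is handed in at about 26.6 s on the robot's clock, under the 43 s limit. I drew the probe out by its blade, laid it down and took it again by the black handle. I then hooked the ring, dragged it out through the riser's open front, laid the probe flat and let go.

**Last checks:**
- **Ring:** by my top-camera measurement its centre lies about 89 mm in front of the riser's edge. The ring detector found nothing in that last picture, so I read the position off the picture by hand.
- **Probe:** it lies flat and fully outside the riser, with the gripper clear and no contact force.
- **Other things:** the bottle and canister stand where they were and the small look-alike probe was not used. The slide box is only partly in the last picture, but nothing came near it.

**What went wrong or disagreed:**
- **Missed grips:** the first three closings on the blade caught nothing, because the real fingertips end about 3 cm short of the reported tool point.
- **Bench contact:** finding the right height pressed something on the tool with about 42 N on the wrist reading. I took it to be the fingertips on the bench, but did not check; if it was the gripper's body, that is over its 40 N limit.
- **Probe offset:** in the handle grip the hook sat about 4 mm off its nominal place, and I corrected for that.

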